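# Stand a bar display on its kickstand and hold it upright

### The arm

A 6-joint arm with a two-finger parallel gripper is mounted at the origin on the work surface. World frame = base frame: x ahead of the robot, y to its left, z up, the work surface at z = 0. Lengths are in m, angles in rad, forces in N, time in s.
With the tool pointing down it reaches from about 0.35 to 0.775 m from the base axis. Payload 7.3 kg.
Tool frame: the origin (TCP) lies at the very end of the fingers, on their centre line; the grasp point (between the pads) lies 19 mm behind it; z points along the fingers, y is the direction in which the jaws open and shut (so a half turn about z gives the same grasp; the last joint's range is limited). The gripper opens to 92 mm and grips with 3 to 60 N. Pads are 19 mm wide; open, the fingers measure 130 mm over their backs; the gripper's body (75 mm by 190 mm) begins 47 mm behind the grasp point.
Start: joints at [1.2, 0.342, 1.524, -0, 1.275, -0.146], TCP at [0.117, 0.512, 0.227] pointing down, gripper open.
Joint ranges: [-2.53, 2.53], [-0.77, 2.02], [0.04, 2.7], [-1, 4.14], [0.28, 2.66], [-3.11, 3.11]. Speed limits (rad/s): [2.57, 2.57, 3.14, 3.14, 3.14, 3.14].

### API

Orientations are given as [roll, pitch, yaw] about the fixed x, y, z axes, in that order (R = Rz(yaw) Ry(pitch) Rx(roll)).
In Python, from cell import observe, read_camera, camera_info, hand_in gives the robot as it stands.
- The arm moves only by the tool jog_arm, never from a script. Its argument "rows" is one flat list of numbers, 5 for each row, row after row: the finger opening in mm, from 0 to 91.8, then the shift along the tool's x, y, z in mm, then the turn about the tool's z in degrees. In form: [gripper, tx, ty, tz, roll, gripper, tx, ty, tz, roll, ...]. A call has 1 to 20 rows; each row shifts and turns the commanded pose from where the row before left it, along the tool's axes as they then stand; what a row does not reach is not made up. A row lasts 1/10 s, in which the tool goes at most 50 mm and 8.59 degrees, less where a joint would pass 70% of its speed; a pose out of reach is approached as far as the arm can. A call with a gripper value outside its range is refused whole. The fingers move at their own pace and stop on an object; "grip_force" is the grip in N (left out, the last holds). Time passes only in rows, so rows that do not move let the fingers close. It gives the time, the measured TCP pose, the force and the opening at its end, in the units of the state.
- observe(): the state, without advancing time (a new reading comes with each control period).
- read_camera(name): name is "scene" or "top" or "wrist"; returns (picture, depth): 384x512x3 uint8, red, green, blue; 384x512 float32, m along the optical axis (not along the pixel's ray), 0 where there is no reading.
- camera_info(name): a dict with "fx", "fy", "cx", "cy" (pixels), "extrinsics" (4x4, takes a point from camera to world coordinates); the wrist camera has in their place "tool_from_camera" (4x4, takes a point from camera to tool coordinates, whose origin is the TCP and whose axes are the flange's). Camera axes: x right, y up, looking along -z (the intrinsics and any distortion apply to the point x, -y, -z); pixel columns grow to the right and rows downward; lengths in m; the calibration is good to about 2 mm. A picture is of the moment at which its call begins: read the wrist's pose just before it. camera_info takes no time and is no camera call.
- hand_in(): hands the job in, once; it reports no verdict.
The state is a dict: "time": time; "qpos": joint angles; "qvel": joint speeds; "joint_efforts": joint torques, N m; "tool_pos": TCP position; "tool_rot": TCP orientation; "contact_force": force on the tool from outside, world axes, zero at the start; "torque": the same for the moment, N m; "opening": finger opening in m.
Only numpy, scipy, OpenCV 4.12 (cv2) and the standard library are available. Lean on these libraries where they do the work, as an engineer would, in place of code of your own. Each camera call takes 0.05 s, during which the arm holds its last target. There are 200 camera calls.

### The job

The small bar display on the test bench has tipped forward on its loose foot hinge, with its kickstand folded up behind it. While the display is still tipped forward, flip the kickstand over centre so that it drops fully down; then take the display by its two long side edges only, never touching the glass, swing it upright until the kickstand's rubber foot stands firmly on the bench, and finish while still holding it upright by those edges, so that it cannot tip while the hinge screws are tightened. Leave the foot plate and everything else on the bench where they are.

Things in the scene. Friction and masses are not known exactly. Their poses are not given: they have to be found in the camera images.
- foot_plate: dark steel foot of the display, a plate 150 x 110 x 10 mm, 1.7 kg, loose on the bench; origin on the bench straight below the hinge axis, the plate reaching 90 mm to its -x and 60 mm to +x. -x is the front (the glass side, to which the display tips), +x the back (the kickstand's side), y runs along the hinge. Two hinge cheeks stand on it, 38 mm high, 86 mm over their screws
- hinge (a point): centre of the hinge axis, 24 mm above the bench; axes as the foot plate
- display (a joint): lean of the display on the hinge, rad: 0 upright, growing as it tips forward (to -x of the foot plate). The hinge is loose: the 0.5 kg display, let go at a lean over about 0.1, falls forward onto a hard stop at 0.62. With the kickstand folded only a stop at -0.3 keeps it from falling backward; with the kickstand down its foot meets the bench at 0 and blocks it there
- display_top (a point): middle of the display's top edge, 170 mm from the hinge axis, midway in its thickness. The display is 58 mm wide along the hinge, 12 mm thick, and reaches from 7 to 170 mm from the hinge axis; z points along it away from the hinge, y along the hinge, x out of its back
- rail_left: aluminium side edge of the display on its +y side, 4 mm wide, 12 mm thick, 163 mm long; origin at its middle, 27 mm from the display's midline and 88.5 mm from the hinge axis; axes as display_top. The outer faces of the two side edges are 58 mm apart and may be held
- rail_right: the same side edge on the -y side
- glass: the display's front glass, 50 x 162 mm, its face 6 mm in front of the mid-plane, between the side edges, flush with them; lit in teal and yellow. Must not be touched; origin on the hinge axis
- kickstand (a joint): swing of the kickstand on the display's back, rad: 0 folded up, leaning 16 degrees to the display's -y side; it swings sideways to +y, over centre (straight up) at 0.28, then down the +y side, to 3.42 pointing down and back, and a stop at 3.52. It is held by its own weight: a push of under 1 N at the foot carries it over, and from about 0.7 it falls down to the stop by itself
- kick_pivot (a point): root of the kickstand leg on its round hub: 65.5 mm up the display from the hinge axis, 30 mm behind its mid-plane; axes as display_top. It turns about a line leaning 0.365 rad from the display's +x (straight back) towards +z. The leg is a 9 mm aluminium rod; straight up it runs parallel to the back with a 20 mm gap, and swung down it points 42 degrees out from the back
- kick_foot: black round rubber foot at the end of the kickstand, 16 mm across; origin at its centre, 110 mm from kick_pivot. Folded, it lies level with the display's top edge, 30 mm behind its mid-plane and 28 mm to the -y side of its midline, with free space beside it
- screwdriver: yellow screwdriver lying beside the foot plate; leave it alone
- power_module: white power module with slotted cover, 98 x 56 x 26 mm, beside the foot plate; leave it alone
- test_probe: grey high-voltage probe with red nose, 200 mm long, lying on the bench; leave it alone
- terminal_box: white box with red and black binding posts, 60 x 110 x 56 mm; leave it alone
- carton: orange carton, 130 x 90 x 45 mm; leave it alone
- screw_tray: blue tray of screws, 100 x 75 x 22 mm; leave it alone
- tape_roll: yellow roll of tape, 90 mm across, 24 mm high; leave it alone
Mind the look-alikes: they are no part of the job. Of the things that look like the foot_plate, the middle-sized one is meant.

How it is judged:
By the outcome, as a careful person would: the job done as asked, in the order asked, and still so for the second after the job is handed in, while the arm keeps its last pose, push and grip.
It also fails if it takes over 38 s, if anything falls off the work surface, if the arm or the gripper's body presses on something with over 40 N, if the wrist force passes 120 N, or if a joint passes its speed limit or range.

## Working session

There is one attempt and no reset: what is moved stays moved. The work goes in short steps, Python scripts to look and compute and a tool call to move; the robot and the scene stay as the last step left them, time stands still between calls to the robot, and variables do not carry over. Pictures are saved under pics/ and viewed, about 8 in all and at most 12, crops included, and the job is handed in when it is done.

Besides the shell and the picture viewer there is one more tool, called after ">>>" as name(argument=value, ...) on one line, values as JSON. jog_arm: Moves the arm, as the interface text tells. Its arguments: {"type":"object","properties":{"rows":{"type":"array","items":{"type":"number"}},"grip_force":{"type":"number"}},"required":["rows"]}

```bash
mkdir -p pics; ls; cat > h.py <<'E'
import numpy as np, cv2
from cell import *
from scipy.spatial.transform import Rotation as R
def cam(n):
    s=observe(); p,d=read_camera(n); i=camera_info(n)
    if n=='wrist':
        T=np.eye(4);T[:3,:3]=R.from_euler('xyz',s['tool_rot']).as_matrix();T[:3,3]=s['tool_pos'];E=T@np.array(i['tool_from_camera'])
    else: E=np.array(i['extrinsics'])
    np.savez(f'{n}.npz',p=p,d=d,E=E,K=[i['fx'],i['fy'],i['cx'],i['cy']],)
    return p,d
def world(n,u,v,dep=None):
    z=np.load(n+'.npz');fx,fy,cx,cy=z['K'];d=z['d'][int(round(v)),int(round(u))] if dep is None else dep
    return (z['E']@np.array([(u-cx)/fx*d,-(v-cy)/fy*d,-d,1]))[:3]
def save(p,f,box=None,s=1):
    if box: p=p[box[1]:box[3],box[0]:box[2]]
    cv2.imwrite('pics/'+f,cv2.resize(p[:,:,::-1],None,fx=s,fy=s,interpolation=cv2.INTER_CUBIC))
E
python3 - <<'E'
from h import *
print(observe())
for n in('scene','top'):
    print({k:v for k,v in camera_info(n).items()})
    p,d=cam(n); save(p,n+'1.png',s=1.5)
print(camera_info('wrist'))
E
```

```text
pics
{'time': 0.0, 'qpos': array([ 1.19998067e+00,  3.42713461e-01,  1.52500707e+00, -3.03145461e-06,
        1.27538426e+00, -1.46010890e-01]), 'qvel': array([-0.00041236,  0.00075036, -0.00098006,  0.00111905, -0.00073791,
       -0.00049393]), 'joint_efforts': array([ 1.53106179e-03, -4.31235874e+01, -2.44218135e+01,  7.17500551e-02,
        5.58100606e-02, -1.22924225e-04]), 'tool_pos': array([0.11686973, 0.5114178 , 0.22605324]), 'tool_rot': array([-3.14009619e+00, -2.17136570e-04,  2.91678861e+00]), 'contact_force': array([ 0.44830349,  0.68560895, -0.06323178]), 'torque': array([-0.00327801,  0.04059899, -0.0381619 ]), 'opening': 0.09243989175843696}
{'fx': 404.5460415068153, 'fy': 404.5460415068153, 'cx': 254.68679653342616, 'cy': 190.80039346794968, 'extrinsics': array([[-0.5986889 , -0.53672297,  0.5945587 ,  1.30840394],
       [ 0.80097703, -0.40368809,  0.44212184,  0.58725179],
       [ 0.00271931,  0.7409213 ,  0.67158635,  0.98870099],
       [ 0.        ,  0.        ,  0.        ,  1.        ]])}
{'fx': 473.5863910386758, 'fy': 473.5863910386758, 'cx': 253.9435119748
[... 153 characters left out ...]
1,  1.91569077e-02, -4.66105233e-03,
        -1.77547822e-02],
       [-1.21051384e-03,  1.76319959e-01,  9.84332163e-01,
         1.45513918e+00],
       [ 0.00000000e+00,  0.00000000e+00,  0.00000000e+00,
         1.00000000e+00]])}
{'fx': 270.32509557331684, 'fy': 270.32509557331684, 'cx': 258.3500288579015, 'cy': 195.41406012452947, 'tool_from_camera': array([[ 3.58281140e-04,  9.59154117e-01,  2.82883812e-01,
         7.52840034e-02],
       [ 9.99999413e-01, -5.45157242e-05, -1.08168773e-03,
        -3.11732653e-04],
       [-1.02208362e-03,  2.82884033e-01, -9.59153574e-01,
        -1.57393276e-01],
       [ 0.00000000e+00,  0.00000000e+00,  0.00000000e+00,
         1.00000000e+00]])}
```

View pics/scene1.png

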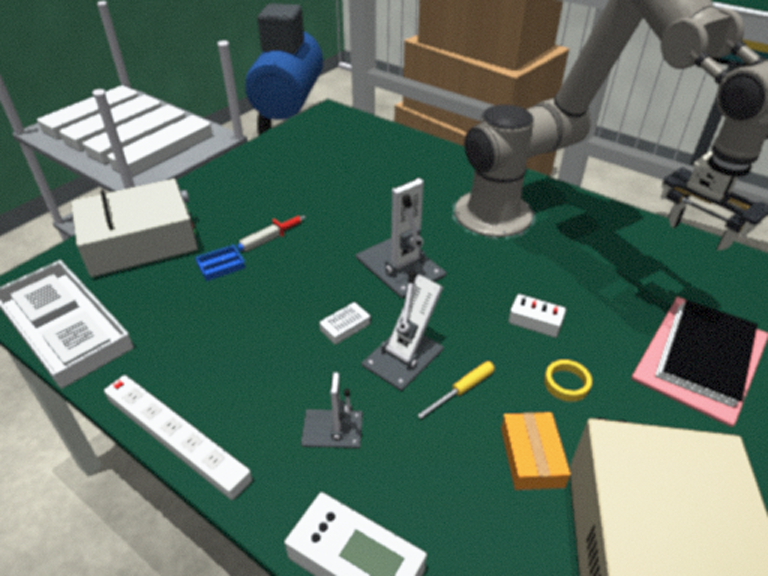

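View pics/top1.png

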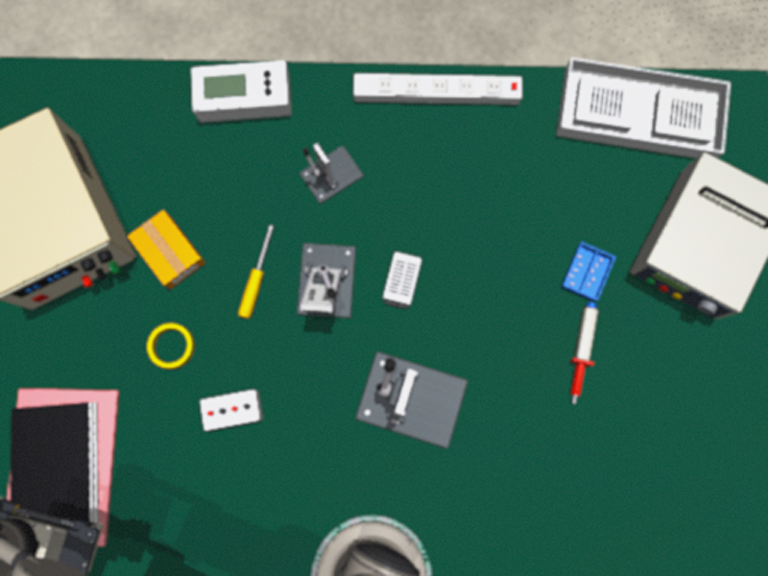

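Both views show the mid-sized foot plate as the middle one, at scene (403,355) and top (326,280), with its display tipped. I'll enlarge both.

```bash
python3 - <<'E'
from h import *
a=np.load('scene.npz')['p'][175:265,235:305]; b=np.load('top.npz')['p'][155:220,190:245]
A=cv2.resize(a,None,fx=6,fy=6,interpolation=cv2.INTER_CUBIC)
B=cv2.resize(b,None,fx=7,fy=7,interpolation=cv2.INTER_CUBIC)
print(A.shape,B.shape)
H=max(A.shape[0],B.shape[0]);C=np.zeros((H,A.shape[1]+B.shape[1],3),np.uint8);C[:A.shape[0],:A.shape[1]]=A;C[:B.shape[0],A.shape[1]:]=B
save(C,'c1.png')
E
```

```text
(540, 420, 3) (455, 385, 3)
```

View pics/c1.png

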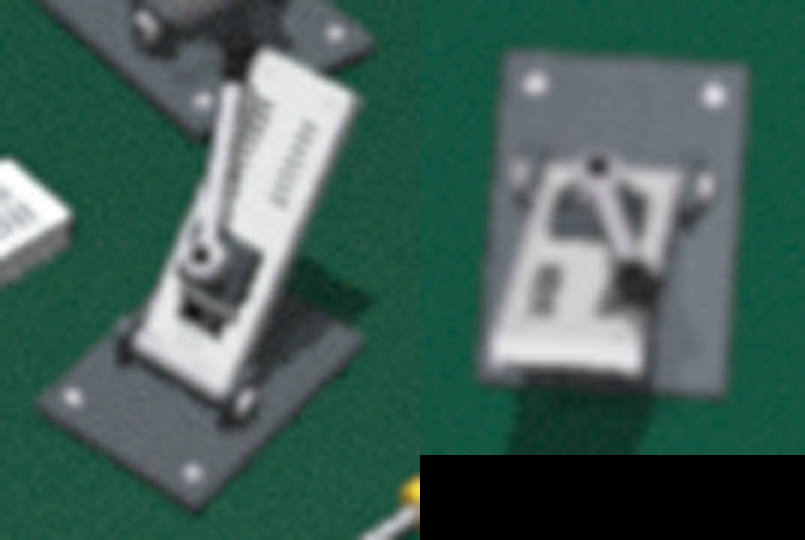

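```bash
cat >> h.py <<'E'
def ray(n,u,v):
    z=np.load(n+'.npz');fx,fy,cx,cy=z['K'];E=z['E'];r=E[:3,:3]@np.array([(u-cx)/fx,-(v-cy)/fy,-1]);return E[:3,3],r
def onz(n,u,v,h):
    o,r=ray(n,u,v);return o+r*(h-o[2])/r[2]
def tri(*obs):
    A=np.zeros((3,3));b=np.zeros(3);L=[]
    for n,u,v in obs:
        o,r=ray(n,u,v);r=r/np.linalg.norm(r);P=np.eye(3)-np.outer(r,r);A+=P;b+=P@o;L.append((o,P))
    x=np.linalg.solve(A,b);return x,[np.linalg.norm(P@(x-o)) for o,P in L]
E
python3 - <<'E'
from h import *
np.set_printoptions(precision=4,suppress=True)
T=lambda X,Y:('top',(X-420)/7+190-.43,(Y)/7+155-.43)
S=lambda X,Y:('scene',X/6+235-.42,Y/6+175-.42)
c=[onz(*T(*q),.010) for q in((508,50),(747,67),(725,395),(480,382))]
print(np.array(c)); 
s=[onz(*S(*q),.010) for q in((40,403),(197,510),(362,340))]
print('scene BackR, BackL, FrontL',np.array(s))
print('screws',[onz(*T(*q),.012) for q in((535,83),(713,95))],[onz(*S(*q),.012) for q in((192,472),(72,397))])
print('foot depth',world('top',*T(635,283)[1:]),'top edge',[world('top',*T(*q)[1:]) for q in((495,350),(640,357),(565,355))])
print('topcorner tri: +y',tri(T(490,345),S(357,97)),'hub',tri(T(598,165),S(202,257)))
print('topcorner -y',tri(T(643,350),S(268,50)))
E
```

```text
[[0.6637 0.1537 0.01  ]
 [0.658  0.0463 0.01  ]
 [0.5095 0.0521 0.01  ]
 [0.5132 0.1602 0.01  ]]
scene BackR, BackL, FrontL [[0.6597 0.0526 0.01  ]
 [0.6676 0.1598 0.01  ]
 [0.52   0.1643 0.01  ]]
screws [array([0.6483, 0.1408, 0.012 ]), array([0.6444, 0.0611, 0.012 ])] [array([0.6506, 0.1445, 0.012 ]), array([0.6476, 0.0646, 0.012 ])]
foot depth [0.5279 0.0798 0.1861] top edge [array([0.5042, 0.1361, 0.1618]), array([0.5252, 0.0898, 0.0131]), array([0.5026, 0.1082, 0.163 ])]
topcorner tri: +y (array([0.5056, 0.1386, 0.163 ]), [np.float64(0.000744410819296263), np.float64(0.0007444108192961381)]) hub (array([0.5924, 0.105 , 0.0976]), [np.float64(0.001530669804091496), np.float64(0.0015306698040913893)])
topcorner -y (array([0.5036, 0.0801, 0.1628]), [np.float64(0.002981223606945638), np.float64(0.0029812236069454916)])
```

>>> jog_arm(rows=[91,0,0,-27,-5.2,91,0,0,-27,-5.2,91,-33,-36,0,0,91,-33,-36,0,0,91,-33,-36,0,0,0,-33,-36,0,0,0,-33,-36,0,0,0,-33,-36,0,0,0,-33,-36,0,0,0,-33,-36,0,0,0,-33,-36,0,0,0,-33,-36,0,0,0,-33,-36,0,0,0,-33,-36,0,0,0,-33,-36,0,0,0,0,0,0,0], grip_force=10)

```text
time: 1.7
tool_pos: [0.5279, 0.0211, 0.2793]
tool_rot: [-3.14, -0.001, 3.093]
contact_force: [-0.7, 1.1, 0.6]
opening: 0.0076
```

```bash
python3 - <<'E'
from h import *
np.set_printoptions(precision=4,suppress=True)
s=observe();print(s['time'],s['qpos'],s['tool_pos'],s['tool_rot'],s['opening'])
p,d=cam('wrist'); save(p,'w1.png',s=1.5)
E
```

```text
1.7 [-0.1043  0.3131  1.4197 -0.0014  1.4093 -1.6263] [0.5279 0.0211 0.2793] [-3.1402 -0.0005  3.0931] 0.007583329889331799
```

View pics/w1.png

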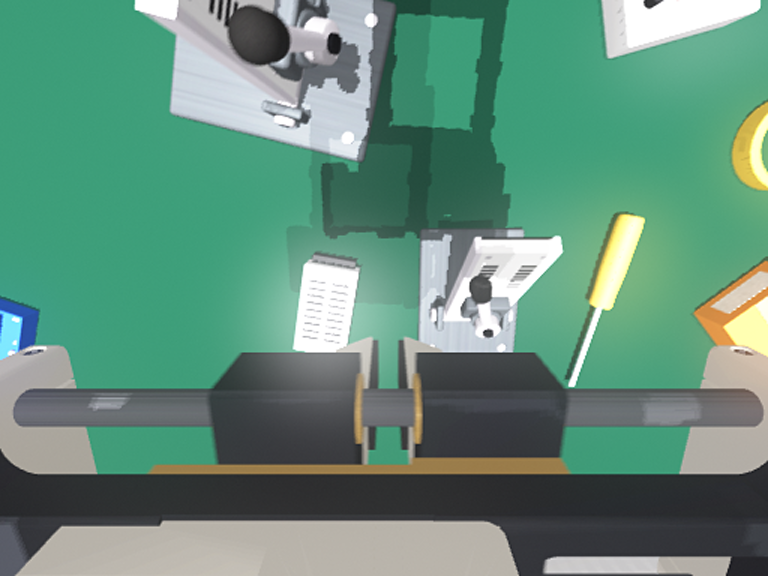

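The picture shows the target's kickstand foot at (481,290), the display's top edge from (475,238) to (562,238), the hub at (487,325), and clear space on the -y side of the foot.

```bash
python3 - <<'E'
from h import *
np.set_printoptions(precision=4,suppress=True)
T=lambda X,Y:('top',(X-420)/7+190-.43,(Y)/7+155-.43)
S=lambda X,Y:('scene',X/6+235-.42,Y/6+175-.42)
W=lambda X,Y:('wrist',X/1.5-.17,Y/1.5-.17)
print('foot',tri(T(635,283),W(481,290)),world(*W(481,292)))
for q in((480,241),(555,241),(520,250),(455,310),(500,320)): print(q,world(*W(*q)))
print('top +y',tri(T(490,350),S(355,97),W(562,240)))
print('top -y',tri(T(643,350),S(268,50),W(476,240)))
print('hub',tri(T(598,165),S(202,257),W(487,326)))
c=np.array([onz(*W(*q),.010) for q in((421,231),(523,231),(422,345),(517,345))]);print(c)
save(np.load('wrist.npz')['p'],'w2.png',(270,145,385,245),6.5)
E
```

```text
foot (array([0.5271, 0.08  , 0.1877]), [np.float64(0.0006048390422442483), np.float64(0.0006048390422443496)]) [0.5274 0.08   0.1897]
(480, 241) [0.5    0.0856 0.1588]
(555, 241) [0.5022 0.1365 0.1606]
(520, 250) [0.5069 0.1123 0.1623]
(455, 310) [0.583  0.0836 0.0622]
(500, 320) [0.6082 0.137  0.0286]
top +y (array([0.5033, 0.1387, 0.1619]), [np.float64(0.001074234791055496), np.float64(0.0015692524516536222), np.float64(0.002604772789126893)])
top -y (array([0.5017, 0.0806, 0.1618]), [np.float64(0.004713850555570921), np.float64(0.0015271980879967158), np.float64(0.003383357927961747)])
hub (array([0.5907, 0.1055, 0.0959]), [np.float64(0.0033391249851198596), np.float64(0.00029695293007201123), np.float64(0.003165641179901896)])
[[0.5118 0.0563 0.01  ]
 [0.5169 0.1632 0.01  ]
 [0.6414 0.0542 0.01  ]
 [0.6466 0.1624 0.01  ]]
```

View pics/w2.png

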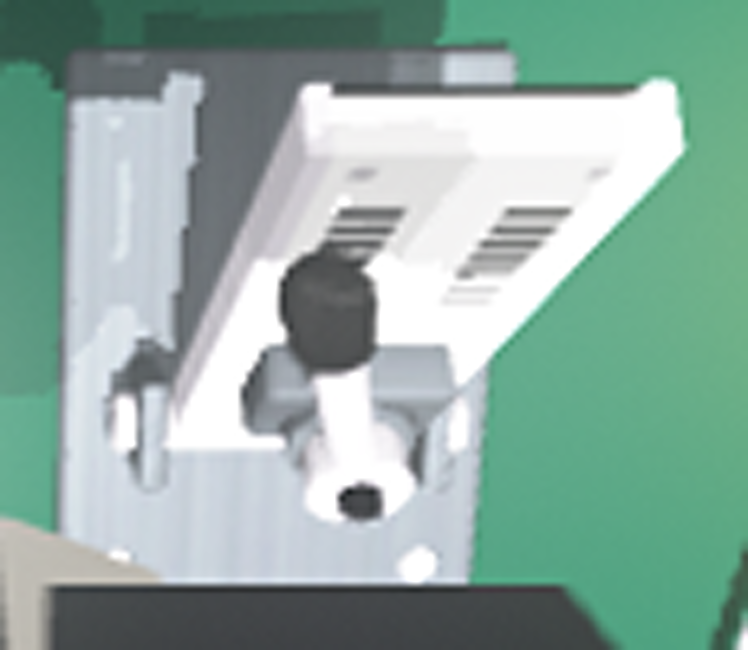

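```bash
python3 - <<'E'
from h import *
np.set_printoptions(precision=4,suppress=True)
V=lambda X,Y:('wrist',X/6.5+270-.42,Y/6.5+145-.42)
T=lambda X,Y:('top',(X-420)/7+190-.43,(Y)/7+155-.43)
for n,q,h in(('front-y',(305,86),.159),('front+y',(672,84),.159),('back+y',(686,148),.166),('foot',(330,310),.18),('cheekscrew-y',(122,422),.024),('cheekscrew+y',(457,422),.024),('plateFL',(68,50),.01),('plateFR',(515,50),.01),('platescrew',(416,564),.012),('platescrew-',(120,556),.012),('base -y',(170,448),.033)):
    print(n,onz(*V(*q),h))
print('foot tri',tri(T(635,283),V(330,310)))
E
```

```text
front-y [0.497  0.0821 0.159 ]
front+y [0.4995 0.1401 0.159 ]
back+y [0.5085 0.1401 0.166 ]
foot [0.528 0.082 0.18 ]
cheekscrew-y [0.6002 0.0657 0.024 ]
cheekscrew+y [0.6042 0.1489 0.024 ]
plateFL [0.5093 0.0557 0.01  ]
plateFR [0.5145 0.1636 0.01  ]
platescrew [0.6476 0.1433 0.012 ]
platescrew- [0.6416 0.0658 0.012 ]
base -y [0.6043 0.0764 0.033 ]
foot tri (array([0.5275, 0.0805, 0.1843]), [np.float64(0.0009048480418485722), np.float64(0.0009048480418485203)])
```

>>> jog_arm(rows=[0,-3,0,28,0,0,0,0,28,0,0,0,0,28,0,0,0,0,27,0,0,0,10,0,0,0,0,10,0,0,0,0,8,0,0,0,0,8,0,0,0,0,8,0,0,0,0,8,0,0,0,0,8,0,0])

```text
time: 2.85
tool_pos: [0.5311, 0.0862, 0.17]
tool_rot: [3.141, 0.0, 3.098]
contact_force: [0.1, 0.4, -0.2]
opening: 0.0008
```

>>> jog_arm(rows=[0,0,8,0,0,0,0,8,0,0,0,0,8,0,0,0,0,8,0,0,0,0,8,0,0,0,0,8,0,0,0,0,8,0,0,0,0,0,0,0,0,0,0,0,0,0,0,0,-40,0,0,0,0,-40,0,91,0,0,-30,0,91,0,0,0,0])

```text
time: 4.15
tool_pos: [0.5353, 0.1413, 0.2846]
tool_rot: [3.14, 0.009, 3.098]
contact_force: [1.5, 0.7, -0.5]
opening: 0.0118
```

```bash
python3 - <<'E'
from h import *
s=observe();print(s['time'],s['tool_pos'],s['tool_rot'],s['opening'],s['contact_force'])
p,d=cam('wrist');q,_=cam('scene')
C=np.zeros((480,800,3),np.uint8)
a=cv2.resize(p[100:250,240:440],(440,330),interpolation=cv2.INTER_CUBIC);b=cv2.resize(q[170:270,230:305],(360,480),interpolation=cv2.INTER_CUBIC)
C[:330,:440]=a;C[:,440:]=b;save(C,'k.png')
E
```

```text
4.15 [0.53528617 0.14128204 0.28455827] [3.14017606 0.00901757 3.09783137] 0.011833517457516226 [ 1.46383899  0.72851128 -0.47873358]
```

View pics/k.png

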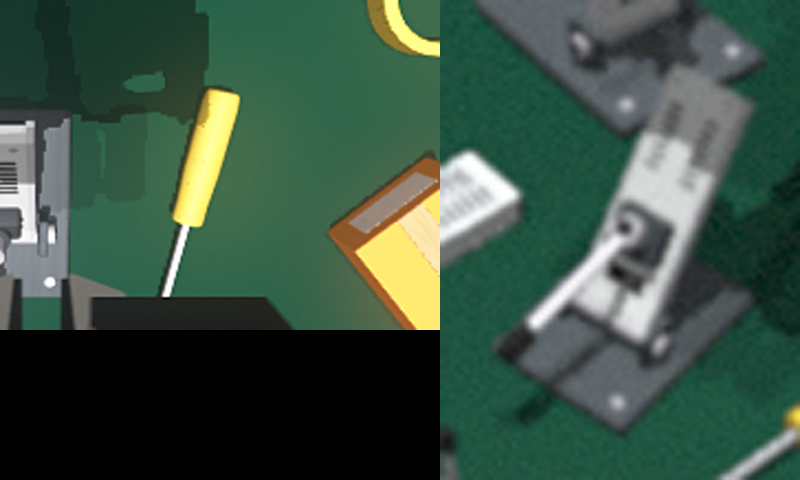

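The kickstand now points down and back, with its foot at (515,340) in the scene crop. Next I open the gripper and centre it above the display.

>>> jog_arm(rows=[91.8,10,-16,0,0,91.8,9,-16,0,0,91.8,0,0,0,0,91.8,0,0,0,0,91.8,0,0,0,0,91.8,0,0,0,0,91.8,0,0,0,0,91.8,0,0,20,0,91.8,0,0,20,0,91.8,0,0,18,0,91.8,0,0,0,0,91.8,0,0,0,0])

```text
time: 5.45
tool_pos: [0.5132, 0.1105, 0.2221]
tool_rot: [3.141, 0.0, 3.099]
contact_force: [-0.3, -0.2, 0.3]
opening: 0.0917
```

```bash
python3 - <<'E'
from h import *
s=observe();print(s['time'],s['tool_pos'],s['tool_rot'],s['opening'],s['contact_force'])
p,d=cam('wrist')
save(p,'w3.png',(150,70,370,260),3.5)
E
```

```text
5.45 [0.51321684 0.11048532 0.22206625] [3.14149021e+00 1.09091513e-06 3.09858991e+00] 0.09167379765602997 [-0.27741904 -0.21990741  0.34285656]
```

View pics/w3.png

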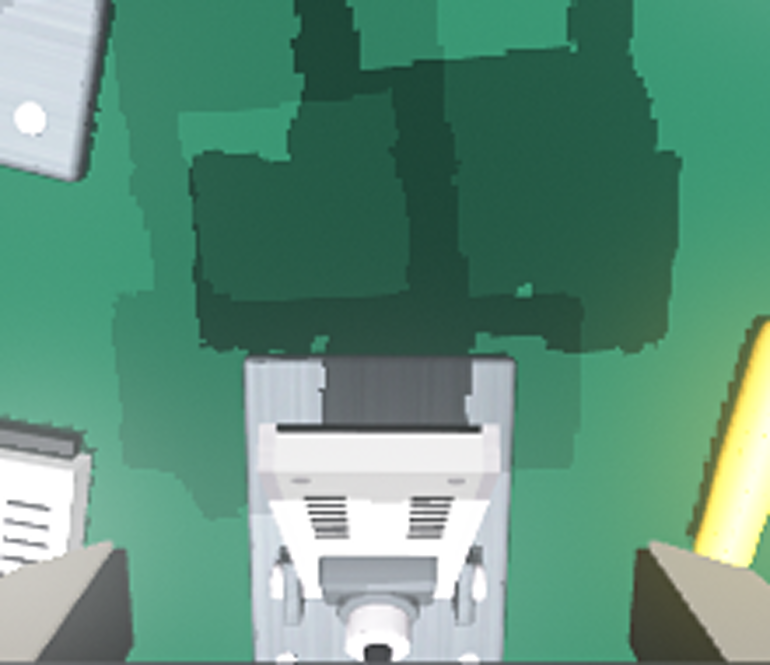

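>>> jog_arm(rows=[91.8,-2,-0.5,24,0,91.8,0,0,24,0,91.8,0,0,24,0,91.8,0,0,23,0,91.8,0,0,0,0,50,0,0,0,0,50,0,0,0,0,50,0,0,0,0,50,0,0,0,0,50,0,0,0,0,50,0,0,0,0,50,0,0,0,0], grip_force=15)

```text
time: 6.7
tool_pos: [0.5153, 0.1098, 0.1273]
tool_rot: [3.141, 0.001, 3.098]
contact_force: [-1.5, 0.9, 5.5]
opening: 0.0579
```

```bash
python3 - <<'E'
from h import *
s=observe();print(s['time'],s['tool_pos'],s['tool_rot'],s['opening'],s['contact_force'],s['torque'])
h=np.array([.602,.024]);g=np.array([s['tool_pos'][0],s['tool_pos'][2]+.019])
# grasp point fixed in display: rotate about hinge by -.62 in equal steps
v=g-h;r=np.hypot(*v);a0=np.arctan2(-v[0],v[1]);print('r',r,'angle',a0)
L=np.linspace(a0,a0-.62,32);P=np.c_[-r*np.sin(L),r*np.cos(L)]*1e3
dd=np.diff(P,axis=0);print(np.round(np.c_[-dd[:,0],-dd[:,1]],1).tolist())
E
```

```text
6.7 [0.515259   0.10979962 0.12733095] [3.14134347e+00 1.02570045e-03 3.09824778e+00] 0.05790485683565262 [-1.5038106   0.89819133  5.46004796] [-0.04123941  0.15831904 -0.03175656]
r 0.1499628690450384 angle 0.6167861550087365
[[-2.5, -1.7], [-2.5, -1.7], [-2.5, -1.6], [-2.6, -1.6], [-2.6, -1.5], [-2.6, -1.5], [-2.7, -1.4], [-2.7, -1.3], [-2.7, -1.3], [-2.7, -1.2], [-2.8, -1.2], [-2.8, -1.1], [-2.8, -1.1], [-2.8, -1.0], [-2.8, -1.0], [-2.9, -0.9], [-2.9, -0.8], [-2.9, -0.8], [-2.9, -0.7], [-2.9, -0.7], [-2.9, -0.6], [-2.9, -0.6], [-3.0, -0.5], [-3.0, -0.4], [-3.0, -0.4], [-3.0, -0.3], [-3.0, -0.3], [-3.0, -0.2], [-3.0, -0.1], [-3.0, -0.1], [-3.0, -0.0]]
```

>>> jog_arm(rows=[50,-2.5,0,-1.7,0,50,-2.5,0,-1.7,0,50,-2.5,0,-1.6,0,50,-2.6,0,-1.6,0,50,-2.6,0,-1.5,0,50,-2.6,0,-1.5,0,50,-2.7,0,-1.4,0,50,-2.7,0,-1.3,0,50,-2.7,0,-1.3,0,50,-2.7,0,-1.2,0,50,0,0,0,0])

```text
time: 7.8
tool_pos: [0.5417, 0.1085, 0.1416]
tool_rot: [3.141, 0.001, 3.098]
contact_force: [-0.7, 0.8, -0.1]
opening: 0.058
```

Forces are small, so I continue along the arc.

>>> jog_arm(rows=[50,-2.8,0,-1.2,0,50,-2.8,0,-1.1,0,50,-2.8,0,-1.1,0,50,-2.8,0,-1.0,0,50,-2.8,0,-1.0,0,50,-2.9,0,-0.9,0,50,-2.9,0,-0.8,0,50,-2.9,0,-0.8,0,50,-2.9,0,-0.7,0,50,-2.9,0,-0.7,0,50,-2.9,0,-0.6,0,50,-2.9,0,-0.6,0,50,-3,0,-0.5,0,50,-3,0,-0.4,0,50,-3,0,-0.4,0,50,0,0,0,0])

```text
time: 9.4
tool_pos: [0.585, 0.1065, 0.1536]
tool_rot: [-3.141, 0.001, 3.098]
contact_force: [-1.9, -3.1, 2.1]
opening: 0.0578
```

```bash
python3 - <<'E'
from h import *
s=observe();print(s['time'],s['tool_pos'],s['tool_rot'],s['opening'],s['contact_force'],s['torque'])
q,_=cam('scene'); save(q,'s3.png',(225,140,325,270),4.5)
E
```

```text
9.4 [0.58499154 0.1064812  0.15356995] [-3.14144749e+00  1.08030080e-03  3.09825236e+00] 0.05782095628628037 [-1.94598587 -3.10459967  2.14702261] [-0.54255049  0.2953689  -0.05286275]
```

View pics/s3.png

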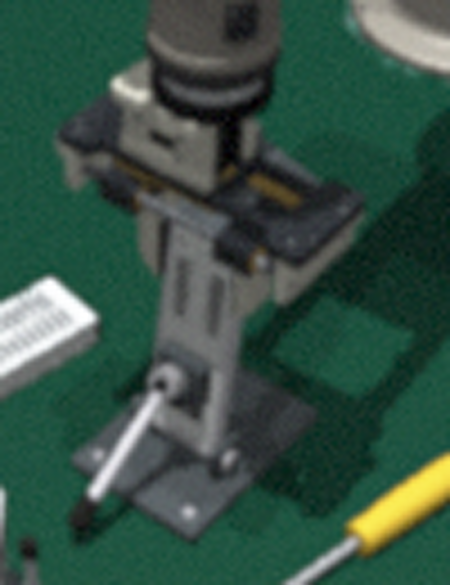

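>>> jog_arm(rows=[50,-2.5,-0.2,-0.3,0,50,-2.5,-0.2,-0.2,0,50,-2.5,-0.2,-0.2,0,50,-2,-0.2,-0.1,0,50,-2,-0.2,-0.1,0,50,0,0,0,0])

```text
time: 10.05
tool_pos: [0.5962, 0.1059, 0.1544]
tool_rot: [3.14, 0.001, 3.098]
contact_force: [-0.3, 3.0, 3.5]
opening: 0.058
```

>>> jog_arm(rows=[50,-1,0,0,0,50,-1,0,0,0,50,0,0,0,0])

```text
time: 10.35
tool_pos: [0.598, 0.1058, 0.1545]
tool_rot: [3.14, 0.001, 3.098]
contact_force: [-0.7, 6.3, 4.2]
opening: 0.0583
```

>>> jog_arm(rows=[50,-1,0,0,0,50,0,0,0,0])

```text
time: 10.55
tool_pos: [0.599, 0.1057, 0.1545]
tool_rot: [3.14, 0.001, 3.098]
contact_force: [-1.6, 5.3, 4.3]
opening: 0.0581
```

>>> jog_arm(rows=[50,0,0.4,-0.3,0,50,-1,0,0,0,50,0,0,0,0])

```text
time: 10.85
tool_pos: [0.5998, 0.1057, 0.1545]
tool_rot: [3.141, -0.0, 3.098]
contact_force: [-1.0, 5.3, 3.8]
opening: 0.0579
```

>>> jog_arm(rows=[50,-1,0,0,0,50,0,0,0,0])

```text
time: 11.05
tool_pos: [0.6008, 0.1057, 0.1545]
tool_rot: [3.141, 0.0, 3.098]
contact_force: [-1.2, 5.2, 3.5]
opening: 0.0583
```

>>> jog_arm(rows=[50,-1,0,0,0,50,0,0,0,0])

```text
time: 11.25
tool_pos: [0.6018, 0.1056, 0.1545]
tool_rot: [3.141, 0.0, 3.098]
contact_force: [-1.3, 4.7, 3.7]
opening: 0.058
```

>>> jog_arm(rows=[50,-1,0.2,0,0,50,0,0,0,0])

```text
time: 11.45
tool_pos: [0.6029, 0.1055, 0.1545]
tool_rot: [3.141, -0.0, 3.098]
contact_force: [-1.2, 4.8, 3.0]
opening: 0.0578
```

>>> jog_arm(rows=[50,-1,0.2,0,0,50,0,0,0,0])

```text
time: 11.65
tool_pos: [0.6039, 0.1055, 0.1545]
tool_rot: [-3.141, 0.0, 3.098]
contact_force: [-1.3, 3.3, 4.5]
opening: 0.0581
```

```bash
python3 - <<'E'
from h import *
s=observe();print(s['time'],s['tool_pos'],s['opening'],s['contact_force'],s['torque'])
q,_=cam('scene');t,_=cam('top')
C=np.zeros((520,800,3),np.uint8)
C[:,:400]=cv2.resize(q[140:270,225:325],(400,520),interpolation=cv2.INTER_CUBIC);C[:,400:]=cv2.resize(t[140:244,180:260],(400,520),interpolation=cv2.INTER_CUBIC)
save(C,'u.png')
E
```

```text
11.65 [0.60391122 0.1055195  0.15451123] 0.05809125510512042 [-1.27243128  3.31146706  4.5099516 ] [ 0.59649488  0.38107313 -0.05739014]
```

View pics/u.png

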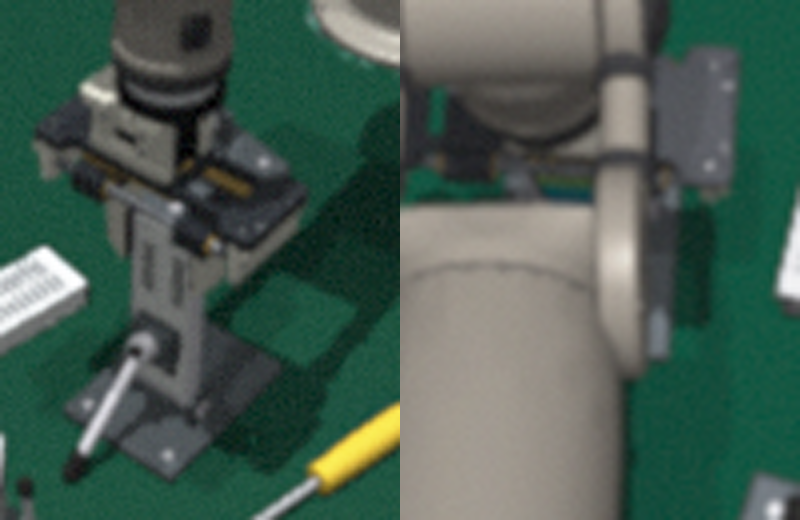

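Comparing scene views, the plate's two back screws are at the same pixels as before, (266.6,253) and (246.6,241), so it has not moved. There is no firm kickstand contact yet, so I keep stepping.

>>> jog_arm(rows=[50,-1,0.1,0,0,50,0,0,0,0])

```text
time: 11.95
tool_pos: [0.6049, 0.1055, 0.1545]
tool_rot: [-3.141, 0.0, 3.098]
contact_force: [-1.5, 1.7, 3.7]
opening: 0.0582
```

>>> jog_arm(rows=[50,-1,0.1,0,0,50,0,0,0,0])

```text
time: 12.15
tool_pos: [0.6056, 0.1055, 0.1545]
tool_rot: [-3.141, -0.001, 3.098]
contact_force: [-2.6, 0.7, 3.5]
opening: 0.0577
```

>>> jog_arm(rows=[50,-1,0.1,0,0,50,0,0,0,0])

```text
time: 12.35
tool_pos: [0.6059, 0.1054, 0.1545]
tool_rot: [-3.141, -0.002, 3.098]
contact_force: [-5.5, -0.0, 5.6]
opening: 0.0582
```

>>> jog_arm(rows=[50,0,0,0,0,50,0,0,0,0,50,0,0,0,0,50,0,0,0,0,50,0,0,0,0,50,0,0,0,0], grip_force=20)

```text
time: 12.95
tool_pos: [0.6059, 0.1055, 0.1545]
tool_rot: [-3.141, -0.002, 3.098]
contact_force: [-5.9, 0.2, 6.2]
opening: 0.0582
```

```bash
python3 - <<'E'
from h import *
a=np.load('scene.npz')['p'].copy()
s=observe();print(s['time'],s['tool_pos'],s['opening'],s['contact_force'],s['torque'])
q,_=cam('scene')
# model projection of foot / pivot for several leans, vs picture
z=np.load('scene.npz');E=np.linalg.inv(z['E']);fx,fy,cx,cy=z['K']
def pr(P):
    c=E[:3,:3]@P+E[:3,3];return np.round([cx+fx*c[0]/-c[2],cy-fy*c[1]/-c[2]],1)
ax=np.array([np.cos(.365),0,np.sin(.365)]);Rz=R.from_euler('z',-.045).as_matrix()
for hx in(.602,.606):
  for th in(3.42,3.52):
    for l in(0,.04,.08):
        leg=R.from_rotvec(-ax*(th-.28)).apply([0,0,1]);pv=np.array([.030,0,.0655])
        D=R.from_euler('y',-l).as_matrix();w=lambda v:np.array([hx,.1065,.024])+Rz@D@v
        print(hx,th,l,'foot',w(pv+.11*leg),pr(w(pv+.11*leg)),'pivot',pr(w(pv)))
save(q,'f.png',(230,195,290,275),7)
E
```

```text
12.95 [0.60589946 0.10545487 0.15446592] 0.05818604583121998 [-5.88238918  0.24328801  6.22201348] [ 0.24413135  1.0152623  -0.07267559]
0.602 3.42 0 foot [0.70525835 0.10201405 0.00753094] [244.8 258.9] pivot [260.1 226.8]
0.602 3.42 0.04 foot [0.70583368 0.10198814 0.01167723] [244.6 258.1] pivot [260.7 226.1]
0.602 3.42 0.08 foot [0.70624291 0.10196972 0.01584324] [244.5 257.4] pivot [261.2 225.3]
0.602 3.52 0 foot [0.70461962 0.09177337 0.0079952 ] [242.2 257.1] pivot [260.1 226.8]
0.602 3.52 0.04 foot [0.70517654 0.09174829 0.01213403] [242.1 256.3] pivot [260.7 226.1]
0.602 3.52 0.08 foot [0.70556768 0.09173068 0.01629184] [242.  255.5] pivot [261.2 225.3]
0.606 3.42 0 foot [0.70925835 0.10201405 0.00753094] [244.  259.7] pivot [259.3 227.6]
0.606 3.42 0.04 foot [0.70983368 0.10198814 0.01167723] [243.8 259. ] pivot [259.9 226.8]
0.606 3.42 0.08 foot [0.71024291 0.10196972 0.01584324] [243.7 258.2] pivot [260.5 226.1]
0.606 3.52 0 foot [0.70861962 0.09177337 0.0079952 ] [241.4 257.9] pivot [259.3 227.6]
0.606 3.52 0.04 foot [0.70917654 0.09174829 0.01213403] [241.3 257.1] pivot [259.9 226.8]
0.606 3.52 0.08 foot [0.70956768 0.09173068 0.01629184] [241.2 256.4] pivot [260.5 226.1]
```

View pics/f.png

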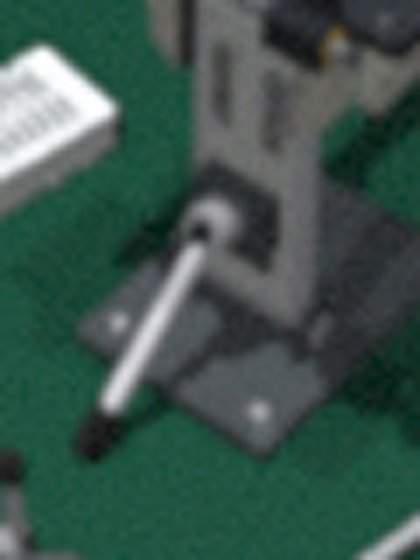

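```bash
python3 -c "
from h import *
print(hand_in())"
```

```text
the job is handed in; nothing more can be done
None
```

I flipped the kickstand and set the display upright. The job was handed in at about 13 s, with the gripper still holding the display by its side edges.

- **Kickstand:** With the display still tipped, I pushed the foot sideways over centre with the closed fingers. The scene view then showed it fully down, pointing down and back.
- **Upright:** I took the display by its two long side edges, at an opening of 58 mm. I swung it along its arc until it stopped moving while I kept pushing.
- **Last checks:**
  - The push backward is steady at about 5.9 N, with 0.2 N sideways and about 6 N pressing down. The grip is 20 N.
  - The rubber foot appears at about pixel (243.7, 257.4) in the scene view. The model puts it at about (242, 257) for an upright display, which fits to within about 2 pixels.
  - The foot plate's screws are within 0.5 pixel (about 1 mm) of where they started.
- **Disagreement:** The display stopped about 4 mm further back than my first hinge estimate (0.606 m against 0.602 m). The scene camera had suggested the further value, so the lean is confirmed by the contact force more than by the geometry.
- **Sideways force:** It reached about 6 N for a moment during the swing, and I corrected it.

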